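# Find the jar with the failed seal by pressing the lids

## Robot

A 7-joint arm with a two-finger parallel gripper is mounted at the origin on a cart in front of the work surface, level with it; the furniture and walls round the work are solid. World frame = base frame: x ahead of the robot, y to its left, z up, the work surface at z = 0. Lengths are in m, angles in rad, forces in N, time in s.
With the tool pointing down it reaches from about 0.4 to 0.9 m from the base axis. Payload 5.6 kg.
Tool frame: the origin (TCP) lies at the centre of the arm's flange, where the gripper is bolted on; the fingertips stand 190 mm ahead of it and the grasp point (between the pads) lies 171 mm ahead of it; z points along the fingers, y is the direction in which the jaws open and shut (so a half turn about z gives the same grasp; the last joint's range is limited). The gripper opens to 92 mm and grips with 3 to 60 N. Pads are 20 mm wide; open, the fingers measure 128 mm over their backs; the gripper's body (75 mm by 189 mm) begins 69 mm behind the grasp point.
Start: joints at [-1.151, 0.468, -0.012, 1.603, 0.006, 1.071, -0.056], TCP at [0.29, 0.582, 0.405] pointing down, gripper open.
Joint ranges: [-2.53, 2.53], [-0.31, 2.02], [-1.57, 1.55], [0.28, 2.44], [-1.29, 4.43], [0.15, 1.84], [-2.92, 2.92]. Speed limits (rad/s): [2.57, 2.57, 3.14, 3.14, 3.14, 3.14, 3.14].

## Interface

Orientations are given as a unit quaternion [w, x, y, z].
In Python, from plant import sensors, vision, ticket gives the robot as it stands.
- The arm moves only by the tool drive_tool, never from a script. Its argument "moves" is a list of rows, each a list of 5 numbers: the closure in counts, from 0 (fully open) to 255 (shut), then the shift along the tool's x, y, z in mm, then the turn about the tool's z in rad. In form: [[claw, tx, ty, tz, roll], ...]. A call has 1 to 10 rows; each row shifts and turns the pose as measured when the row begins, along the tool's axes as they then stand; what a row does not reach is not made up. A row lasts 1/10 s, in which the tool goes at most 50 mm and 8.59 degrees, less where a joint would pass 70% of its speed; a pose out of reach is approached as far as the arm can. A call with a gripper value outside its range is refused whole. The fingers move at their own pace and stop on an object; the grip force is fixed at half the most. Time passes only in rows, so rows that do not move let the fingers close. It gives the time, the measured TCP pose, the force and the opening at its end, in the units of the state.
- sensors.observe(): the state, without advancing time (a new reading comes with each control period).
- vision.capture(name): name is "side" or "top" or "wrist"; returns the picture (384x512x3 uint8, blue, green, red); there is no depth.
- vision.camera_params(name): a dict with "fx", "fy", "cx", "cy" (pixels), "extrinsics" (4x4, takes a point from camera to world coordinates); the wrist camera has in their place "tool_from_camera" (4x4, takes a point from camera to tool coordinates, whose origin is the TCP and whose axes are the flange's). Camera axes: x right, y down, z forward; pixel columns grow to the right and rows downward; lengths in m; the calibration is good to about 2 mm. A picture is of the moment at which its call begins: read the wrist's pose just before it. camera_params takes no time and is no camera call.
- ticket.sign_off(): hands the job in, once; it reports no verdict.
The state is a dict: "time_s": time; "q": joint angles; "dq": joint speeds; "tau": joint torques, N m; "eef_pos": TCP position; "ee_rot": TCP orientation; "force": force on the tool from outside, world axes, zero at the start; "ft_torque": the same for the moment, N m; "opening": opening from 0.0 (shut) to 1.0 (fully open).
Only numpy, scipy, OpenCV 4.12 (cv2) and the standard library are available. Lean on these libraries where they do the work, as an engineer would, in place of code of your own. Each camera call takes 0.05 s, during which the arm holds its last target.

## Task

Three storage jars stand in a row on the chopping board. Going from left to right as the robot sees them, press the rubber dome in each lid gently about halfway down and hold it there for a moment to feel how hard it pushes back, never squashing it flat. Then set the one jar whose dome gives way clearly more easily than the others (its seal has failed) gently upright in the wooden tray, standing on its floor, and leave the other two jars and everything else where they are.

Things in the scene. Friction and masses are not known exactly. Their poses are not given: they have to be found in the camera images.
- board: green plastic chopping board lying flat and fixed on the table, 250 x 360 x 10 mm; origin at the centre of its underside, its y axis along the 360 mm side, roughly to the robot's left; the jars stand in a row along its y axis, about 115 mm apart, on its top 10 mm above the table
- tray: square open dark wooden tray, fixed on the table, 125 x 125 mm outside, 25 mm high, walls 7 mm thick, inner floor 7 mm above the table; origin at the centre of its underside, z up
- jar_a: one of three like storage jars: white ceramic body 54 mm in diameter, steel lid 55 mm in diameter 60 to 76 mm above the foot, black rubber dome in the lid; about 0.3 kg, loose; origin: centre of the underside, z up. Their places in the row change. One of the three domes is weak: at the same depth it pushes back with less than half the force of the others; the letter does not tell which
- jar_a_dome (a joint): how far the sprung rubber dome of this jar is pressed down, in m: 0 = fully up, 0.010 = flat (level with the lid); it springs back, its force begins at 0 to 1.5 N and grows evenly with depth, by 0.5 to 2 N per mm
- jar_a_dome_top (a point): middle of the top of this jar's dome; the dome is 30 mm in diameter at its foot, 20 mm across its flat top, and stands 10 mm above the lid, so its top is 86 mm above the jar's foot when up
- jar_b: one of three like storage jars: white ceramic body 54 mm in diameter, steel lid 55 mm in diameter 60 to 76 mm above the foot, black rubber dome in the lid; about 0.3 kg, loose; origin: centre of the underside, z up. Their places in the row change. One of the three domes is weak: at the same depth it pushes back with less than half the force of the others; the letter does not tell which
- jar_b_dome (a joint): how far the sprung rubber dome of this jar is pressed down, in m: 0 = fully up, 0.010 = flat (level with the lid); it springs back, its force begins at 0 to 1.5 N and grows evenly with depth, by 0.5 to 2 N per mm
- jar_b_dome_top (a point): middle of the top of this jar's dome; the dome is 30 mm in diameter at its foot, 20 mm across its flat top, and stands 10 mm above the lid, so its top is 86 mm above the jar's foot when up
- jar_c: one of three like storage jars: white ceramic body 54 mm in diameter, steel lid 55 mm in diameter 60 to 76 mm above the foot, black rubber dome in the lid; about 0.3 kg, loose; origin: centre of the underside, z up. Their places in the row change. One of the three domes is weak: at the same depth it pushes back with less than half the force of the others; the letter does not tell which
- jar_c_dome (a joint): how far the sprung rubber dome of this jar is pressed down, in m: 0 = fully up, 0.010 = flat (level with the lid); it springs back, its force begins at 0 to 1.5 N and grows evenly with depth, by 0.5 to 2 N per mm
- jar_c_dome_top (a point): middle of the top of this jar's dome; the dome is 30 mm in diameter at its foot, 20 mm across its flat top, and stands 10 mm above the lid, so its top is 86 mm above the jar's foot when up
- spice_jar: spice jar with a yellow cap, 45 mm diameter, 100 mm high, stands on the board behind the jars; bystander, origin at the centre of its underside
- teaspoon: metal teaspoon, 132 x 26 x 9 mm, lies on the board behind the jars; bystander, origin at the centre of its underside
- cork: bottle cork, 24 mm diameter, 38 mm high, stands on the board in front of the jars; bystander, origin at the centre of its underside
- tealight: tea light, 38 mm diameter, 15 mm high, stands on the board in front of the jars; bystander, origin at the centre of its underside
- salt_shaker: salt shaker, 44 mm diameter, 90 mm high, on the table beyond the tray; bystander, origin at the centre of its underside
- yoghurt_pot: yoghurt pot, 72 mm diameter, 71 mm high, on the table beyond the tray; bystander, origin at the centre of its underside
Mind the look-alikes: they are no part of the job. Leave any purple look-alike of the jar_c alone.

How it is judged:
By the outcome, as a careful person would: the job done as asked, in the order asked, and still so for the second after the job is handed in, with the robot touching nothing.
It also fails if it takes over 64 s, if anything falls off the work surface, if the arm or the gripper's body presses on something with over 40 N, if the wrist force passes 120 N, or if a joint passes its speed limit or range.

## Working session

There is one attempt and no reset: what is moved stays moved. The work goes in short steps, Python scripts to look and compute and a tool call to move; the robot and the scene stay as the last step left them, time stands still between calls to the robot, and variables do not carry over. Pictures are saved under pics/ and viewed, and the job is handed in when it is done.

Besides the shell and the picture viewer there is one more tool, called after "Call:" as name([rows], argument=value, ...), one row to a line, values as JSON. drive_tool: Moves the arm, as the interface text tells. Its arguments: {"type":"object","properties":{"moves":{"type":"array"}},"required":["moves"]}

```bash
ls; mkdir -p pics; python3 - <<'E'
from plant import sensors, vision
import cv2
s=sensors.observe();print(s)
for n in("top","side"):
    cv2.imwrite(f"pics/{n}0.png",vision.capture(n)); p=vision.camera_params(n); print(n,p)
print(vision.camera_params("wrist"))
E
```

```text
pics
{'time_s': 0.0, 'q': array([-1.15097421,  0.46837085, -0.01164172,  1.60360961,  0.00600474,
        1.07139448, -0.05631262]), 'dq': array([ 1.03177168e-03, -5.76922427e-04,  8.34720327e-05,  6.94724300e-05,
       -3.39442809e-04, -3.95885896e-04, -6.25550064e-04]), 'tau': array([ 9.20069652e-06, -5.20567060e+01, -1.29442054e-02, -2.43759245e+01,
       -5.67749329e-02,  1.70376623e-02,  1.61160069e-04]), 'eef_pos': array([0.29012266, 0.58138515, 0.40374998]), 'ee_rot': array([-1.46822024e-04,  2.29370414e-01,  9.73338816e-01, -8.61304265e-04]), 'force': array([ 0.75871417, -0.10312935,  0.35194515]), 'ft_torque': array([0.02089509, 0.02888269, 0.00717919]), 'opening': 0.9943288829077449}
top {'fx': 401.92539715872874, 'fy': 401.92539715872874, 'cx': 251.37241721139324, 'cy': 190.87071053271964, 'extrinsics': array([[ 0.03738885, -0.97753904,  0.20741142,  0.31054394],
       [-0.99929164, -0.03746276,  0.00357288,  0.03213826],
       [ 0.00427757, -0.20739808, -0.97824728,  1.27342044],
       [ 0.        ,  0.        ,  0.        ,  1.        ]])}
side {'fx': 355.9156131201779, 'fy': 355.9156131201779, 'cx': 259.48427764317927, 'cy': 198.13728969067722, 'extrinsics': array([[ 0.87980076, -0.26786788,  0.39267979,  0.20390597],
       [-0.47524981, -0.51201821,  0.71552426, -0.58078491],
       [ 0.00939323, -0.81613979, -0.57777817,  0.57444907],
       [ 0.        ,  0.        ,  0.        ,  1.        ]])}
{'fx': 301.03863835354724, 'fy': 301.03863835354724, 'cx': 252.58299517986703, 'cy': 194.80691070326665, 'tool_from_camera': array([[-6.99070574e-04, -9.66037779e-01, -2.58399925e-01,
         7.30617101e-02],
       [ 9.99998548e-01, -1.07691029e-03,  1.32069105e-03,
        -1.03457764e-03],
       [-1.55411098e-03, -2.58398626e-01,  9.66037129e-01,
         2.03205324e-02],
       [ 0.00000000e+00,  0.00000000e+00,  0.00000000e+00,
         1.00000000e+00]])}
```

View pics/top0.png

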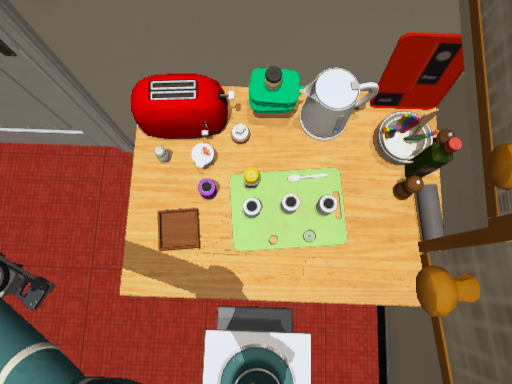

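View pics/side0.png

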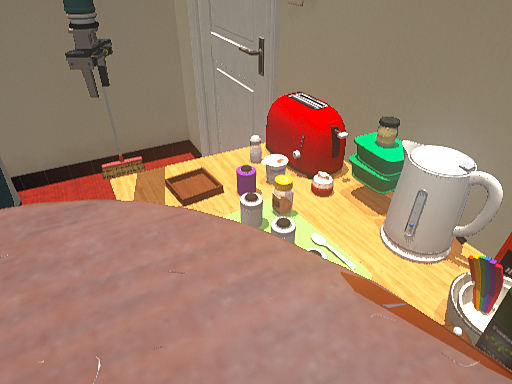

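The top view shows the three black-domed jars at about (252,207), (290,203) and (327,204). The tray is at (179,229), and the purple look-alike at (207,188) is off the board. Next I measure them.

```bash
cat > h.py <<'E'
import numpy as np, cv2
from plant import sensors, vision
from scipy.spatial.transform import Rotation as R
def T_tool():
    s=sensors.observe(); T=np.eye(4); q=s['ee_rot']; T[:3,:3]=R.from_quat([q[1],q[2],q[3],q[0]]).as_matrix(); T[:3,3]=s['eef_pos']; return T
def ext(n,T=None):
    p=vision.camera_params(n)
    return p, (p['extrinsics'] if n!='wrist' else T@p['tool_from_camera'])
def cast(n,u,v,z,T=None):
    p,E=ext(n,T); d=E[:3,:3]@np.array([(u-p['cx'])/p['fx'],(v-p['cy'])/p['fy'],1]); o=E[:3,3]
    return o+d*(z-o[2])/d[2]
def proj(n,P,T=None):
    p,E=ext(n,T); c=E[:3,:3].T@(np.asarray(P)-E[:3,3]); return p['fx']*c[0]/c[2]+p['cx'],p['fy']*c[1]/c[2]+p['cy']
E
python3 - <<'E'
from h import *
im=cv2.imread('pics/top0.png')
hsv=cv2.cvtColor(im,cv2.COLOR_BGR2HSV)
def blobs(m,nm,z,amin=15):
    n,l,st,c=cv2.connectedComponentsWithStats(m.astype(np.uint8))
    for i in range(1,n):
        if st[i,4]>=amin: print(nm,c[i].round(1),st[i],cast('top',*c[i],z).round(4))
roi=np.zeros(im.shape[:2],bool); roi[165:252,150:350]=1
blobs((hsv[...,2]<70)&roi,'dark',.096)
g=(hsv[...,0]>38)&(hsv[...,0]<75)&(hsv[...,1]>70)&roi
blobs(g,'green',.01,500)
c=max(cv2.findContours(g.astype(np.uint8),0,2)[0],key=cv2.contourArea);r=cv2.minAreaRect(c);b=cv2.boxPoints(r)
P=[cast('top',*x,.01)[:2] for x in b];print('board',np.round(P,4),np.mean(P,0))
for i in range(4):print(np.linalg.norm(P[i]-P[i-1]),np.degrees(np.arctan2(*(P[i]-P[i-1])[::-1])))
t=(hsv[...,2]<130)&(hsv[...,1]>80)&roi; t[:,205:]=0;t[:200]=0
c=max(cv2.findContours(t.astype(np.uint8),0,2)[0],key=cv2.contourArea);b=cv2.boxPoints(cv2.minAreaRect(c))
P=[cast('top',*x,.025)[:2] for x in b];print('tray',np.round(b,1),np.round(P,4),np.mean(P,0))
for i in range(4):print(np.linalg.norm(P[i]-P[i-1]),np.degrees(np.arctan2(*(P[i]-P[i-1])[::-1])))
crop=im[150:260,140:360];cv2.imwrite('pics/crop0.png',cv2.resize(crop,None,fx=3.6,fy=3.6,interpolation=cv2.INTER_CUBIC))
E
```

```text
dark [206.1 186.3] [202 182   9   9  60] [0.5689 0.1727 0.096 ]
dark [213.8 193.1] [211 189   5   8  16] [0.549  0.1484 0.096 ]
dark [290.5 201.4] [286 197   9   9  61] [ 0.5327 -0.0812  0.096 ]
dark [328.2 203. ] [324 199   9   9  61] [ 0.5319 -0.1936  0.096 ]
dark [251.2 205.7] [247 202   9   9  63] [0.5151 0.0353 0.096 ]
dark [160.  226.4] [160 213   2  27  28] [0.4434 0.3005 0.096 ]
green [285.9 211.1] [ 230  168  117   83 6863] [ 0.517  -0.0756  0.01  ]
board [[ 0.6301  0.1124]
 [ 0.6688 -0.2547]
 [ 0.4216 -0.2678]
 [ 0.3856  0.085 ]] [ 0.52652082 -0.08126057]
0.2459779603167358 6.39110406633772
0.36911431210554424 -83.98497503798052
0.24752382076924134 -176.9595497800887
0.35465715400239856 95.81830834432776
tray [[157.9 211.1]
 [197.8 208.8]
 [200.  247.5]
 [160.1 249.8]] [[0.4993 0.3275]
 [0.5113 0.203 ]
 [0.3909 0.1883]
 [0.3793 0.3104]] [0.44517515 0.25727013]
0.12116873066519662 8.116324841121454
0.1250768771925566 -84.49774747920428
0.1212733187468647 -173.05275386331834
0.12260889906667753 95.41247800928736
```

View pics/crop0.png

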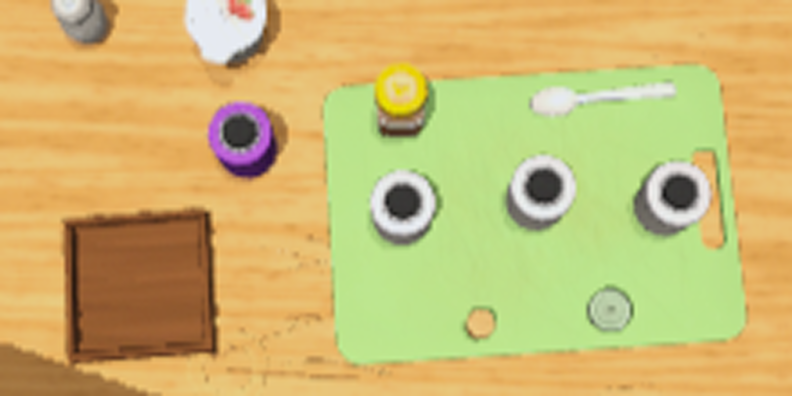

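Candidates for a jar on the board: (251,206), (290,201) and (328,203), all white with a black dome. The purple one at (206,186) is off the board and excluded. In the crop the white three form a row with 117 and 112 mm spacing, which matches the description, and the board and tray sizes fit too. Moving over with the gripper shut.

Call:
drive_tool([
  [255,-35,-31,0,0],
  [255,-35,-31,0,0],
  [255,-35,-31,0,0],
  [255,-35,-31,0,0],
  [255,-35,-31,0,0],
  [255,-35,-31,0,0],
  [255,-35,-31,0,0],
  [255,-35,-31,0,0],
  [255,-35,-31,0,0],
  [255,-35,-31,0,0],
])

```text
time_s: 1.1
eef_pos: [0.4674, 0.1381, 0.3996]
ee_rot: [-0.003, 0.222, 0.975, -0.002]
force: [0.7, -0.1, 0.2]
opening: 0.154
```

Call:
drive_tool([
  [255,0,0,0,-0.14],
  [255,0,0,0,-0.14],
  [255,0,0,0,-0.14],
  [255,0,0,0,-0.12],
  [255,0,0,0,0],
])

```text
time_s: 1.6
eef_pos: [0.4694, 0.1285, 0.3987]
ee_rot: [-0.004, -0.048, 0.999, -0.003]
force: [-1.0, 0.5, -0.4]
opening: 0.009
```

```bash
cat >> h.py <<'E'
def look(nm):
    T=T_tool(); im=vision.capture('wrist'); cv2.imwrite(f'pics/{nm}.png',im); return T,im
def goal(P,yaw=None):
    "tool-axes shift in mm to bring TCP to P (world); yaw = wanted jaw yaw deg"
    T=T_tool(); d=T[:3,:3].T@(np.array(P)-T[:3,3])*1000
    y=np.degrees(np.arctan2(T[1,1],T[0,1])); print('tcp',T[:3,3].round(4),'jaw yaw',y.round(1),'tilt',T[:3,2].round(4),'shift',d.round(1))
    if yaw is not None: print('roll',-np.radians(yaw-y).round(3))
E
python3 - <<'E'
from h import *
s=sensors.observe();print(s['time_s'],s['force'],s['opening'],s['q'].round(2))
T,im=look('w1')
goal([.515,.035,.38],94)
for n,P in dict(L=[.515,.035,.096],M=[.533,-.081,.096],R=[.532,-.194,.096]).items(): print(n,np.round(proj('wrist',P,T)))
E
```

```text
1.6 [-1.04934421  0.51331192 -0.40014016] 0.00868772276262749 [-0.45  0.2   0.13  2.   -0.03  0.95  1.36]
tcp [0.4694 0.1286 0.3986] jaw yaw 95.3 tilt [-0.0075 -0.0057 -1.    ] shift [-36.9 -97.3  18.8]
roll 0.023
L [157. 230.]
M [ 42. 236.]
R [-72. 225.]
```

View pics/w1.png

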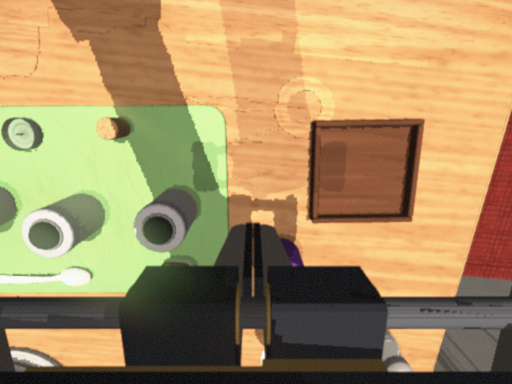

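The wrist view shows the L dome near (161,230) and M at (43,232), as predicted. The tray is at about (365,170).

```bash
cat >> h.py <<'E'
def dome(im,u,v,T,n='wrist',z=.096,w=30,thr=75):
    u,v=int(u),int(v); y0,x0=max(v-w,0),max(u-w,0); g=im[y0:v+w,x0:u+w].max(2); m=(g<thr).astype(np.uint8)
    k,l,st,c=cv2.connectedComponentsWithStats(m)
    for i in range(1,k):
        if st[i,4]>20:
            cc=c[i]+[x0,y0]; print(cc.round(1),st[i],cast(n,*cc,z,T).round(4))
E
python3 - <<'E'
from h import *
T=T_tool(); im=cv2.imread('pics/w1.png')
dome(im,161,230,T); dome(im,43,232,T)
P=[cast('wrist',u,v,.025,T)[:2] for u,v in [(312,120),(423,119),(415,222),(310,221)]]
print(np.round(P,3),np.mean(P,0),[np.linalg.norm(P[i]-P[i-1]) for i in range(4)])
cv2.imwrite('pics/w1c.png',cv2.resize(im[190:260,0:220],None,fx=3.6,fy=3.6))
E
```

```text
[177.3 211.1] [ 28   1  29  30 140] [0.4928 0.0544 0.096 ]
[159.9 228.2] [ 14  16  28  27 498] [0.5124 0.0375 0.096 ]
[[0.394 0.187]
 [0.381 0.313]
 [0.504 0.332]
 [0.515 0.202]] [0.4481822  0.25871879] [np.float64(0.1217826842852684), np.float64(0.12616000827719676), np.float64(0.12422577249892973), np.float64(0.13031104560132967)]
```

View pics/w1c.png

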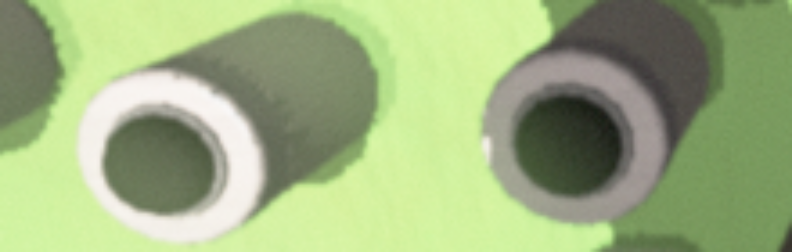

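L dome from two views: (0.5124,0.0375) and (0.5151,0.0353). I'll use (0.514,0.036).

Call:
drive_tool([
  [255,-12,-30,0,0],
  [255,-12,-32,0,0],
  [255,-12,-32,15,0],
  [255,0,0,30,0],
  [255,0,0,25,0],
  [255,0,0,0,0],
])

```text
time_s: 2.25
eef_pos: [0.5152, 0.0357, 0.3274]
ee_rot: [-0.002, -0.039, 0.999, -0.003]
force: [-0.4, -0.0, 1.0]
opening: 0.001
```

```bash
python3 - <<'E'
from h import *
goal([.5155,.037,.300],94); print(sensors.observe()['force'])
T,im=look('w2');goal([.5155,.037,.300],94)
E
```

```text
tcp [0.5152 0.0357 0.3274] jaw yaw 94.5 tilt [-0.0044 -0.0056 -1.    ] shift [-0.5  1.5 27.4]
roll 0.008
[-0.41631493 -0.04123454  0.99289191]
tcp [0.5158 0.036  0.3289] jaw yaw 94.5 tilt [-0.0021 -0.005  -1.    ] shift [ 0.1  1.2 28.9]
roll 0.009
```

View pics/w2.png

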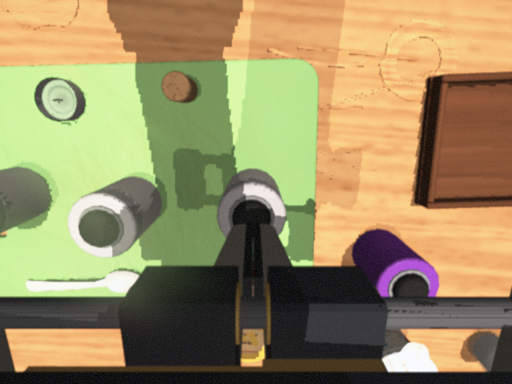

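The shut fingertips line up with the L dome near column 252. Descending to just above contact.

Call:
drive_tool([
  [255,0,1,15,0],
  [255,0,0,13,0],
  [255,0,0,6,0],
  [255,0,0,0,0],
  [255,0,0,0,0],
])

```text
time_s: 2.8
eef_pos: [0.5175, 0.0387, 0.2982]
ee_rot: [0.002, -0.039, 0.999, -0.002]
force: [-0.3, -0.7, 0.3]
opening: 0.006
```

Call:
drive_tool([
  [255,0,0,1,0],
  [255,0,0,0,0],
])

```text
time_s: 3.0
eef_pos: [0.5179, 0.0388, 0.2983]
ee_rot: [0.003, -0.038, 0.999, -0.002]
force: [0.3, 0.3, -0.2]
opening: 0.011
```

```bash
python3 - <<'E'
from h import *
goal([.5155,.037,.281],94); s=sensors.observe();print(s['time_s'],s['force'])
E
```

```text
tcp [0.5179 0.0388 0.2983] jaw yaw 94.4 tilt [ 0.0067 -0.0028 -1.    ] shift [ 2.6 -1.5 17.3]
roll 0.007
3.0 [ 0.32491448  0.34989378 -0.23347356]
```

Call:
drive_tool([
  [255,2,-1,4,0],
  [255,2,-1,4,0],
  [255,0,0,0,0],
])

```text
time_s: 3.3
eef_pos: [0.5139, 0.0362, 0.2902]
ee_rot: [0.004, -0.038, 0.999, -0.001]
force: [0.5, 0.2, -0.1]
opening: 0.004
```

```bash
python3 - <<'E'
from h import *
goal([.5145,.037,.281],94); s=sensors.observe();print(s['time_s'],s['force'])
E
```

```text
tcp [0.5139 0.0362 0.2902] jaw yaw 94.4 tilt [ 0.0078 -0.0026 -1.    ] shift [-0.6  0.8  9.2]
roll 0.007
3.3 [ 0.53638196  0.24991179 -0.0794755 ]
```

Call:
drive_tool([
  [255,0,0,3,0],
  [255,0,0,3,0],
  [255,0,0,0,0],
])

```text
time_s: 3.6
eef_pos: [0.514, 0.036, 0.2842]
ee_rot: [0.004, -0.038, 0.999, -0.001]
force: [-2.2, -0.0, 4.2]
opening: 0.004
```

Call:
drive_tool([
  [255,0,0,2,0],
  [255,0,0,0,0],
])

```text
time_s: 3.8
eef_pos: [0.5142, 0.036, 0.283]
ee_rot: [0.004, -0.038, 0.999, -0.001]
force: [-1.6, 0.3, 7.5]
opening: 0.006
```

Call:
drive_tool([
  [255,0,0,2.5,0],
  [255,0,0,0.5,0],
  [255,0,0,0,0],
])

```text
time_s: 4.1
eef_pos: [0.5145, 0.0359, 0.2822]
ee_rot: [0.004, -0.038, 0.999, -0.001]
force: [-2.0, -1.2, 9.8]
opening: 0.005
```

```bash
python3 - <<'E'
from h import *
goal([.5145,.037,.281],94); s=sensors.observe();print(s['time_s'],s['force'])
E
```

```text
tcp [0.5145 0.0359 0.2822] jaw yaw 94.4 tilt [ 0.0074 -0.0015 -1.    ] shift [-0.1  1.1  1.2]
roll 0.007
4.1 [-2.03924998 -1.18906661  9.78754871]
```

Call:
drive_tool([
  [255,0,0,2.5,0],
  [255,0,0,1,0],
  [255,0,0,1,0],
])

```text
time_s: 4.4
eef_pos: [0.5147, 0.0358, 0.2804]
ee_rot: [0.004, -0.038, 0.999, -0.0]
force: [-3.4, -0.3, 10.4]
opening: 0.006
```

Call:
drive_tool([
  [255,0,0,0.5,0],
  [255,0,0,0.5,0],
  [255,0,0,0.5,0],
  [255,0,0,0.5,0],
  [255,0,0,0.5,0],
])

```text
time_s: 4.9
eef_pos: [0.5148, 0.0355, 0.2823]
ee_rot: [0.003, -0.038, 0.999, 0.0]
force: [-3.7, -0.7, 8.8]
opening: 0.005
```

Call:
drive_tool([
  [255,0,0,0,0],
  [255,0,0,0,0],
  [255,0,0,0,0],
])

```text
time_s: 5.2
eef_pos: [0.5147, 0.0354, 0.284]
ee_rot: [0.003, -0.038, 0.999, 0.0]
force: [-1.4, -0.6, 5.9]
opening: 0.003
```

The reading is about 1.7–2 N/mm. I'll settle to a clear hold near 5 mm.

Call:
drive_tool([
  [255,0,0,3,0],
  [255,0,0,2,0],
  [255,0,0,1.2,0],
  [255,0,0,1,0],
])

```text
time_s: 5.6
eef_pos: [0.515, 0.0352, 0.2802]
ee_rot: [0.003, -0.038, 0.999, 0.001]
force: [-4.5, -0.2, 12.0]
opening: 0.006
```

Call:
drive_tool([
  [255,0,0,1,0],
  [255,0,0,1,0],
  [255,0,0,1,0],
  [255,0,0,1,0],
  [255,0,0,1,0],
])

```text
time_s: 6.1
eef_pos: [0.5153, 0.035, 0.2804]
ee_rot: [0.003, -0.038, 0.999, 0.002]
force: [-4.7, -0.3, 11.3]
opening: 0.005
```

L held at about 5.6 mm with 11.5 N. Next is the middle jar.

Call:
drive_tool([
  [255,0,0,-10,0],
  [255,0,0,-20,0],
  [255,0,0,-20,0],
  [255,-3,-38,0,0],
  [255,-3,-38,0,0],
  [255,-3,-38,0,0],
  [255,0,0,0,0],
])

```text
time_s: 6.8
eef_pos: [0.5343, -0.0801, 0.3336]
ee_rot: [0.005, -0.041, 0.999, 0.002]
force: [0.2, 1.0, 0.3]
opening: 0.012
```

```bash
python3 - <<'E'
from h import *
s=sensors.observe();print(s['time_s'],s['force'])
T,im=look('w3');goal([.5325,-.081,.295],94)
for n,P in dict(L=[.515,.035,.096],M=[.533,-.081,.096],R=[.532,-.194,.096]).items(): print(n,np.round(proj('wrist',P,T)))
E
```

```text
6.8 [0.24401366 0.99825306 0.25842356]
tcp [ 0.5342 -0.0774  0.3334] jaw yaw 94.8 tilt [ 0.0084  0.0055 -0.9999] shift [ 2.3 -3.6 38.3]
roll 0.014
L [407. 199.]
M [251. 210.]
R [100. 197.]
```

View pics/w3.png

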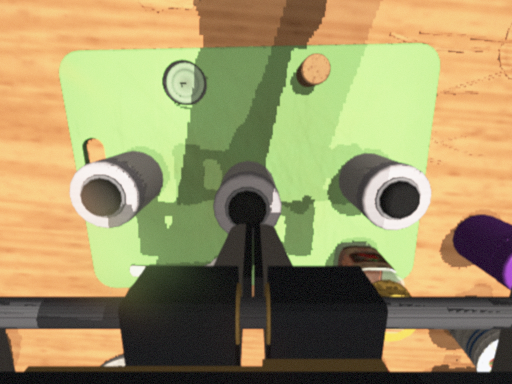

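M dome at (247,208), close to the prediction and about 3 mm to the image left of the fingers. L and R are unmoved.

Call:
drive_tool([
  [255,2,-2,15,0],
  [255,1,-1,14,0],
  [255,0,0,6,0],
  [255,0,0,0,0],
])

```text
time_s: 7.25
eef_pos: [0.5318, -0.0765, 0.2974]
ee_rot: [0.005, -0.044, 0.999, 0.004]
force: [0.4, 0.6, -0.3]
opening: 0.003
```

```bash
python3 - <<'E'
from h import *
s=sensors.observe();print(s['time_s'],s['force'])
T,im=look('w4');goal([.5315,-.082,.290],94)
print(proj('wrist',[.5325,-.082,.096],T), 'tip',proj('wrist',T[:3,3]+T[:3,2]*.19,T), T[:3,3]+T[:3,2]*.19)
dome(im,250,190,T,w=45,thr=60)
E
```

```text
7.25 [ 0.43778063  0.59704507 -0.26771353]
tcp [ 0.532  -0.0764  0.2977] jaw yaw 95.1 tilt [ 0.0093  0.0081 -0.9999] shift [ 1.  -5.6  7.7]
roll 0.018
(np.float64(242.38976145760347), np.float64(229.84081798996294)) tip (np.float64(253.3752896859), np.float64(239.3036951385451)) [ 0.53344396 -0.0749583   0.10737167]
[241.9 223.3] [  12   62   60   28 1129] [ 0.5281 -0.0827  0.096 ]
```

View pics/w4.png

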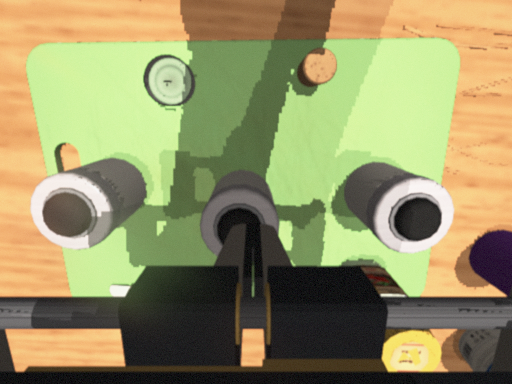

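The M dome is at column 240 and the fingers at 253, so I shift about 7 mm in −y, which matches the measured position.

Call:
drive_tool([
  [255,0,-6,0,0],
  [255,0,-2,3,0],
  [255,0,0,3,0],
  [255,0,0,0,0],
])

```text
time_s: 7.7
eef_pos: [0.5336, -0.0841, 0.2929]
ee_rot: [0.006, -0.045, 0.999, 0.004]
force: [-0.3, -0.2, 0.2]
opening: 0.003
```

```bash
python3 - <<'E'
from h import *
s=sensors.observe();print(s['time_s'],s['force'])
goal([.5315,-.083,.281],94);T=T_tool();print(T[:3,3]+T[:3,2]*.19)
E
```

```text
7.7 [-0.30804764 -0.22863261  0.17366381]
tcp [ 0.5336 -0.0841  0.2929] jaw yaw 95.1 tilt [ 0.0122  0.0083 -0.9999] shift [ 2.1  1.2 11.9]
roll 0.02
[ 0.53588912 -0.08254844  0.10290671]
```

Call:
drive_tool([
  [255,3,0,4,0],
  [255,0,0,3,0],
  [255,0,0,0,0],
])

```text
time_s: 8.0
eef_pos: [0.5304, -0.0845, 0.2857]
ee_rot: [0.006, -0.045, 0.999, 0.004]
force: [-1.4, 0.4, 3.1]
opening: 0.004
```

Call:
drive_tool([
  [255,0,0,3,0],
  [255,0,0,1,0],
])

```text
time_s: 8.2
eef_pos: [0.5306, -0.0845, 0.2824]
ee_rot: [0.007, -0.045, 0.999, 0.004]
force: [-2.9, -1.1, 7.9]
opening: 0.004
```

Call:
drive_tool([
  [255,0,0,2,0],
  [255,0,0,1,0],
  [255,0,0,1,0],
])

```text
time_s: 8.5
eef_pos: [0.5309, -0.0847, 0.2807]
ee_rot: [0.007, -0.045, 0.999, 0.004]
force: [-4.1, 0.1, 11.4]
opening: 0.004
```

Call:
drive_tool([
  [255,0,0,1,0],
  [255,0,0,1,0],
  [255,0,0,1,0],
  [255,0,0,1,0],
  [255,0,0,1,0],
])

```text
time_s: 9.0
eef_pos: [0.5311, -0.0851, 0.2806]
ee_rot: [0.007, -0.045, 0.999, 0.005]
force: [-4.4, 0.8, 11.4]
opening: 0.0
```

M is firm too (11.4 N at about 5.5 mm). Now R.

Call:
drive_tool([
  [255,0,0,-10,0],
  [255,0,0,-20,0],
  [255,0,0,-15,0],
  [255,3,-37,0,0],
  [255,3,-37,0,0],
  [255,3,-36,0,0],
  [255,0,0,10,0],
  [255,0,0,0,0],
  [255,0,0,0,0],
])

```text
time_s: 9.9
eef_pos: [0.533, -0.1973, 0.3164]
ee_rot: [0.009, -0.047, 0.999, 0.005]
force: [-0.4, 0.1, -0.2]
opening: 0.008
```

```bash
python3 - <<'E'
from h import *
s=sensors.observe();print(s['time_s'],s['force'])
T,im=look('w5');goal([.5305,-.195,.295],94)
print(proj('wrist',[.532,-.194,.096],T), 'tip',T[:3,3]+T[:3,2]*.19)
E
```

```text
9.9 [-0.35451918  0.06809416 -0.18916704]
tcp [ 0.5331 -0.1967  0.3163] jaw yaw 95.5 tilt [ 0.0179  0.0115 -0.9998] shift [ 2.8  1.7 21.2]
roll 0.025
(np.float64(255.1655904411815), np.float64(215.30845722322675)) tip [ 0.53651849 -0.19523861  0.1264539 ]
```

View pics/w5.png

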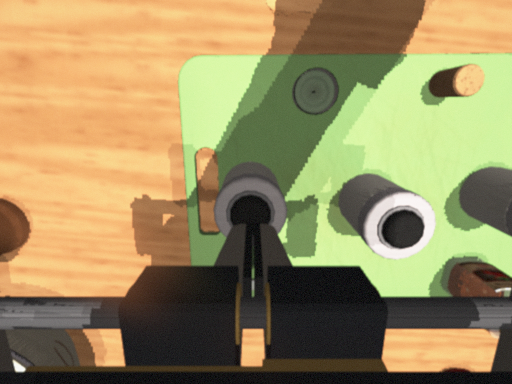

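The R dome is centred under the fingers (column 250). Descending with a 4 mm shift in x.

Call:
drive_tool([
  [255,3,0,10,0],
  [255,2,0,10,0],
  [255,0,0,4,0],
  [255,0,0,0,0],
  [255,0,0,0,0],
])

```text
time_s: 10.45
eef_pos: [0.5286, -0.193, 0.2897]
ee_rot: [0.009, -0.05, 0.999, 0.006]
force: [0.5, 0.8, -0.4]
opening: 0.006
```

```bash
python3 - <<'E'
from h import *
s=sensors.observe();print(s['time_s'],s['force'])
goal([.530,-.196,.281],94);T=T_tool();print(T[:3,3]+T[:3,2]*.19)
E
```

```text
10.45 [ 0.53435151  0.79277056 -0.4434512 ]
tcp [ 0.5286 -0.193   0.2897] jaw yaw 95.8 tilt [ 0.0169  0.0133 -0.9998] shift [-1.  -3.2  8.7]
roll 0.031
[ 0.53177296 -0.19050712  0.0997774 ]
```

Call:
drive_tool([
  [255,0,-3,0,0],
  [255,0,0,3,0],
  [255,0,0,2,0],
  [255,0,0,0,0],
])

```text
time_s: 10.85
eef_pos: [0.5294, -0.1963, 0.285]
ee_rot: [0.009, -0.05, 0.999, 0.006]
force: [-0.5, 0.8, 1.1]
opening: 0.005
```

Call:
drive_tool([
  [255,0,0,2,0],
  [255,0,0,0,0],
])

```text
time_s: 11.05
eef_pos: [0.5294, -0.1963, 0.2832]
ee_rot: [0.01, -0.05, 0.999, 0.006]
force: [-0.5, -0.0, 2.3]
opening: 0.001
```

Call:
drive_tool([
  [255,0,0,2,0],
  [255,0,0,0.3,0],
  [255,0,0,0.3,0],
])

```text
time_s: 11.35
eef_pos: [0.5295, -0.1964, 0.281]
ee_rot: [0.01, -0.05, 0.999, 0.006]
force: [-1.8, 1.2, 3.7]
opening: 0.005
```

Call:
drive_tool([
  [255,0,0,0.3,0],
  [255,0,0,0.3,0],
  [255,0,0,0.3,0],
  [255,0,0,0.3,0],
  [255,0,0,0.3,0],
])

```text
time_s: 11.85
eef_pos: [0.5295, -0.1964, 0.2799]
ee_rot: [0.01, -0.05, 0.999, 0.006]
force: [-1.0, 0.9, 4.4]
opening: 0.004
```

The R dome is weak: 4.4 N at about 6 mm against about 11.5 N for the other two. I retreat and open above it.

Call:
drive_tool([
  [255,0,0,-10,0],
  [255,0,0,-25,0],
  [255,0,0,-30,0],
  [0,0,0,-5,0],
  [0,0,0,0,0],
  [0,0,0,0,0],
  [0,0,0,0,0],
  [0,0,0,0,0],
  [0,0,0,0,0],
  [0,0,0,0,0],
])

```text
time_s: 12.85
eef_pos: [0.5275, -0.197, 0.3487]
ee_rot: [0.007, -0.05, 0.999, 0.006]
force: [-0.0, -0.1, 0.1]
opening: 0.584
```

```bash
python3 - <<'E'
from h import *
s=sensors.observe();print(s['time_s'],s['force'],s['opening'])
T,im=look('w6');goal([.529,-.196,.223],94)
print(proj('wrist',[.532,-.194,.096],T), 'tip',T[:3,3]+T[:3,2]*.19)
u,v=proj('wrist',[.532,-.194,.096],T);dome(im,u,v,T)
t=vision.capture('top');cv2.imwrite('pics/top1.png',t[150:260,140:360])
E
```

```text
12.85 [-0.02742037 -0.05231788  0.12868312] 0.5840873196793254
tcp [ 0.5274 -0.197   0.3487] jaw yaw 95.8 tilt [ 0.0133  0.0137 -0.9998] shift [  0.2  -0.7 125.7]
roll 0.031
(np.float64(252.3631930239293), np.float64(209.41175095281764)) tip [ 0.53002757 -0.19440207  0.15870464]
[268.5 181.7] [41  0 11  8 26] [ 0.5078 -0.1836  0.096 ]
[247.9 208.7] [   7   12   38   36 1058] [ 0.5318 -0.1977  0.096 ]
```

View pics/w6.png

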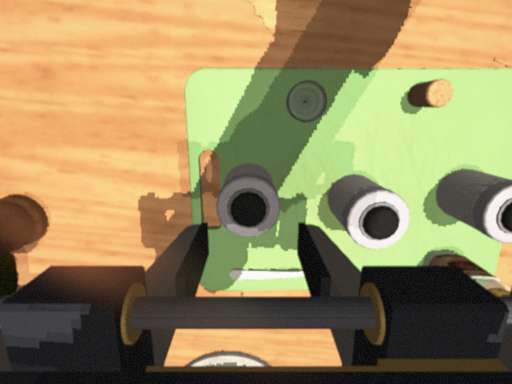

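The R dome is at (248,209), i.e. (0.532,−0.197). It sits centred between the opening jaws.

Call:
drive_tool([
  [0,0,0,0,0],
  [0,0,0,0,0],
  [0,0,0,0,0],
  [0,0,0,0,0],
  [0,0,-1,20,0],
  [0,0,0,30,0],
  [0,0,0,20,0],
  [0,0,0,0,0],
])

```text
time_s: 13.75
eef_pos: [0.5296, -0.1973, 0.2784]
ee_rot: [0.009, -0.05, 0.999, 0.006]
force: [0.0, 0.8, 0.8]
opening: 0.995
```

```bash
python3 - <<'E'
from h import *
s=sensors.observe();print(s['time_s'],s['force'],s['opening'])
goal([.529,-.1985,.223],94);T=T_tool()
print('grasp',T[:3,3]+T[:3,2]*.171)
E
```

```text
13.75 [0.01682486 0.7680888  0.76334473] 0.9954101069722099
tcp [ 0.5296 -0.1973  0.2784] jaw yaw 95.8 tilt [ 0.018   0.0126 -0.9998] shift [ 1.7 -1.8 55.4]
roll 0.031
grasp [ 0.53263803 -0.19512449  0.10743768]
```

Call:
drive_tool([
  [0,1,-1,20,0],
  [0,0,0,20,0],
  [0,0,0,14,0],
  [0,0,0,0,0],
  [0,0,0,0,0],
])

```text
time_s: 14.25
eef_pos: [0.5317, -0.1986, 0.2267]
ee_rot: [0.012, -0.05, 0.999, 0.005]
force: [0.1, -0.2, 1.1]
opening: 0.999
```

```bash
python3 - <<'E'
from h import *
s=sensors.observe();print(s['time_s'],s['force'],s['opening'])
T,im=look('w7')
goal([.529,-.1985,.223],94);T=T_tool()
print('grasp',T[:3,3]+T[:3,2]*.171)
E
```

```text
14.25 [ 0.08565217 -0.15615448  1.14052655] 0.9989521550356343
tcp [ 0.5316 -0.1986  0.2268] jaw yaw 95.8 tilt [ 0.0235  0.0111 -0.9997] shift [2.7 0.3 3.7]
roll 0.031
grasp [ 0.53566587 -0.19665971  0.05583882]
```

View pics/w7.png

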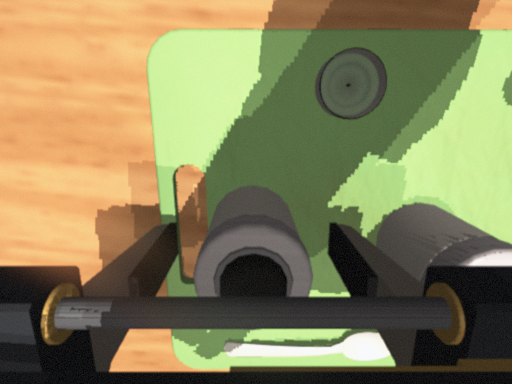

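The jar stands centred between the open fingers at about (250,280). Small x/z correction, then close.

Call:
drive_tool([
  [0,3,0,4,0],
  [0,0,0,0,0],
  [255,0,0,0,0],
  [255,0,0,0,0],
  [255,0,0,0,0],
  [255,0,0,0,0],
  [255,0,0,0,0],
  [255,0,0,0,0],
  [255,0,0,0,0],
  [255,0,0,0,0],
])

```text
time_s: 15.3
eef_pos: [0.5295, -0.199, 0.2254]
ee_rot: [0.014, -0.051, 0.999, 0.004]
force: [-0.3, -0.5, 0.3]
opening: 0.589
```

```bash
python3 - <<'E'
from h import *
s=sensors.observe();print(s['time_s'],s['force'],s['opening'],s['opening']*92)
goal([.529,-.1985,.33],94);T=T_tool()
print('grasp',T[:3,3]+T[:3,2]*.171)
E
```

```text
15.3 [-0.30636335 -0.50186003  0.27848183] 0.5893307427765263 54.21842833544042
tcp [ 0.5295 -0.199   0.2254] jaw yaw 95.8 tilt [ 0.0281  0.0101 -0.9996] shift [  -2.6    1.3 -104.5]
roll 0.031
grasp [ 0.53426697 -0.19731358  0.05451052]
```

Gripped at 54.2 mm, which is the body diameter. Lifting.

Call:
drive_tool([
  [255,0,0,-8,0],
  [255,0,0,-20,0],
  [255,0,0,-25,0],
  [255,0,0,-25,0],
  [255,0,0,-25,0],
  [255,0,0,-25,0],
  [255,0,0,-20,0],
  [255,0,0,-5,0],
  [255,0,0,0,0],
])

```text
time_s: 16.2
eef_pos: [0.5225, -0.2002, 0.3828]
ee_rot: [0.01, -0.05, 0.999, 0.006]
force: [-0.4, 0.6, -3.4]
opening: 0.586
```

```bash
python3 - <<'E'
from h import *
s=sensors.observe();print(s['time_s'],s['force'],s['opening'],s['opening']*92)
goal([.446,.257,.375],96);T=T_tool()
print('grasp',T[:3,3]+T[:3,2]*.171)
E
```

```text
16.2 [-0.39345161  0.56622159 -3.38561348] 0.5859218457096375 53.90480980528665
tcp [ 0.5225 -0.2002  0.3828] jaw yaw 95.7 tilt [ 0.0186  0.0126 -0.9997] shift [ 30.6 462.4  12.2]
roll -0.005
grasp [ 0.52562894 -0.1980543   0.21189274]
```

Held: 3.4 N of weight. Carrying across.

Call:
drive_tool([
  [255,2,20,0,0],
  [255,3,40,0,0],
  [255,3,40,0,0],
  [255,3,42,0,0],
  [255,3,42,0,0],
  [255,3,42,0,0],
  [255,3,42,0,0],
  [255,3,42,0,0],
  [255,3,40,0,0],
  [255,3,30,0,0],
])

```text
time_s: 17.2
eef_pos: [0.4506, 0.1832, 0.3734]
ee_rot: [-0.0, -0.044, 0.999, 0.003]
force: [0.0, 0.1, -3.4]
opening: 0.587
```

Call:
drive_tool([
  [255,2,30,0,0],
  [255,0,20,0,0],
  [255,0,0,0,0],
])

```text
time_s: 17.5
eef_pos: [0.4406, 0.2393, 0.3695]
ee_rot: [-0.004, -0.048, 0.999, 0.003]
force: [0.2, 0.6, -2.7]
opening: 0.589
```

```bash
python3 - <<'E'
from h import *
s=sensors.observe();print(s['time_s'],s['force'],s['opening'],s['opening']*92)
T,im=look('w8')
goal([.446,.257,.375],96);T=T_tool()
print('grasp',T[:3,3]+T[:3,2]*.171)
E
```

```text
17.5 [ 0.170861    0.59911152 -2.71667552] 0.588924629548756 54.18106591848555
tcp [0.4408 0.2377 0.3692] jaw yaw 95.4 tilt [-0.0084  0.0034 -1.    ] shift [-7.  18.7 -5.8]
roll -0.01
grasp [0.43933579 0.23831972 0.19823013]
```

View pics/w8.png

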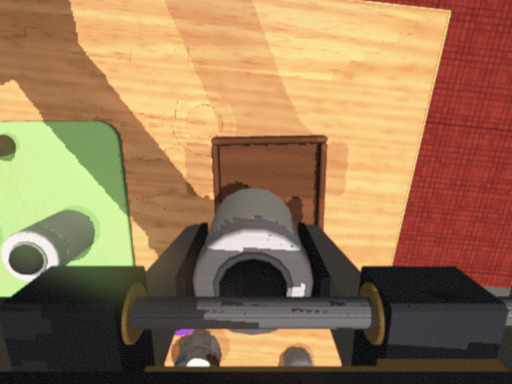

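```bash
python3 - <<'E'
from h import *
T=T_tool()
a=cast('wrist',213,139,.025,T);b=cast('wrist',327,136,.025,T);print(a,b,np.linalg.norm(a-b)); d=(b-a)[:2]/np.linalg.norm((b-a)[:2])
n=np.array([d[1],-d[0]]); n=n if n[0]>0 else -n
print('centre',(a+b)[:2]/2+n*.0625)
E
```

```text
[0.39415004 0.192318   0.025     ] [0.37971596 0.31250521 0.025     ] 0.12105084513020928
centre [0.44898709 0.25986409]
```

Tray centre from three measures is about (0.447,0.258).

Call:
drive_tool([
  [255,-6,10,0,0],
  [255,-5,10,0,0],
  [255,0,0,15,0],
  [255,0,0,25,0],
  [255,0,0,25,0],
  [255,0,0,20,0],
  [255,0,0,10,0],
  [255,0,0,0,0],
])

```text
time_s: 18.35
eef_pos: [0.4549, 0.2572, 0.2699]
ee_rot: [-0.003, -0.042, 0.999, 0.001]
force: [-0.2, 0.1, -2.3]
opening: 0.589
```

```bash
python3 - <<'E'
from h import *
s=sensors.observe();print(s['time_s'],s['force'],s['opening'],s['opening']*92)
goal([.449,.257,.2224],96);T=T_tool()
print('grasp',T[:3,3]+T[:3,2]*.171)
E
```

```text
18.35 [-0.24001405  0.13612652 -2.27083943] 0.5885001692613819 54.142015572047136
tcp [0.4549 0.2572 0.2699] jaw yaw 94.8 tilt [-0.006   0.0025 -1.    ] shift [ 5.6  0.1 47.5]
roll -0.021
grasp [0.45386323 0.25767929 0.09886697]
```

Call:
drive_tool([
  [255,5,0,15,0],
  [255,0,0,13,0],
  [255,0,0,7,0],
  [255,0,0,3,0],
  [255,0,0,0,0],
])

```text
time_s: 18.85
eef_pos: [0.4528, 0.2576, 0.2332]
ee_rot: [-0.0, -0.041, 0.999, 0.003]
force: [0.2, 0.3, -2.8]
opening: 0.59
```

```bash
python3 - <<'E'
from h import *
s=sensors.observe();print(s['time_s'],s['force'],s['opening'],s['opening']*92)
T,im=look('w9')
goal([.449,.257,.2224],96);T=T_tool()
print('grasp',T[:3,3]+T[:3,2]*.171)
cv2.imwrite('pics/side9.png',vision.capture('side'))
E
```

```text
18.85 [ 0.1922568   0.28158948 -2.77274892] 0.5896115930593979 54.244266561464606
tcp [0.4529 0.2576 0.2334] jaw yaw 94.7 tilt [ 1.0e-04  5.9e-03 -1.0e+00] shift [ 3.9 -0.4 11. ]
roll -0.023
grasp [0.45288476 0.25861944 0.06242856]
```

View pics/w9.png

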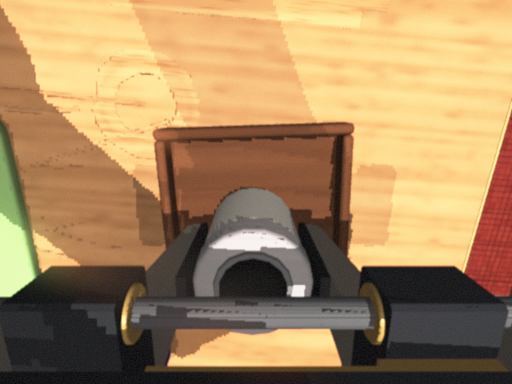

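View pics/side9.png

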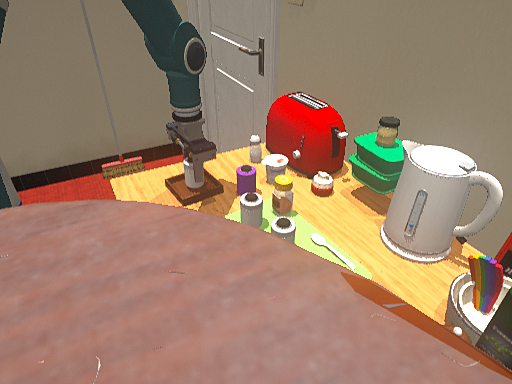

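The jar is over the tray, centred across its width (the tray walls are at about 162 and 345). Lowering gently.

Call:
drive_tool([
  [255,3,0,4,0],
  [255,0,0,3,0],
  [255,0,0,0,0],
])

```text
time_s: 19.25
eef_pos: [0.45, 0.2577, 0.2272]
ee_rot: [0.001, -0.041, 0.999, 0.004]
force: [-0.1, -0.4, -3.5]
opening: 0.587
```

Call:
drive_tool([
  [255,0,0,2,0],
  [255,0,0,0,0],
])

```text
time_s: 19.45
eef_pos: [0.45, 0.2578, 0.2251]
ee_rot: [0.001, -0.041, 0.999, 0.004]
force: [-0.1, -1.0, -2.6]
opening: 0.592
```

Call:
drive_tool([
  [255,0,0,1.5,0],
  [255,0,0,0,0],
])

```text
time_s: 19.65
eef_pos: [0.45, 0.2578, 0.2236]
ee_rot: [0.001, -0.041, 0.999, 0.004]
force: [-1.0, -0.6, -2.2]
opening: 0.585
```

Call:
drive_tool([
  [255,0,0,1,0],
  [255,0,0,0,0],
])

```text
time_s: 19.85
eef_pos: [0.4502, 0.2579, 0.223]
ee_rot: [0.002, -0.041, 0.999, 0.004]
force: [-1.3, -0.5, -0.3]
opening: 0.587
```

Contact is beginning: the measured weight is dropping off. A touch more, then release.

Call:
drive_tool([
  [255,0,0,1,0],
  [255,0,0,0,0],
])

```text
time_s: 20.05
eef_pos: [0.4503, 0.258, 0.2231]
ee_rot: [0.002, -0.041, 0.999, 0.004]
force: [-0.5, 0.2, -3.5]
opening: 0.591
```

Call:
drive_tool([
  [100,0,0,0,0],
  [90,0,0,0,0],
  [80,0,0,0,0],
  [60,0,0,0,0],
  [30,0,0,0,0],
  [0,0,0,0,0],
  [0,0,0,0,0],
  [0,0,0,0,0],
  [0,0,0,0,0],
])

```text
time_s: 20.95
eef_pos: [0.451, 0.2584, 0.2234]
ee_rot: [0.003, -0.041, 0.999, 0.005]
force: [0.3, -0.3, -0.2]
opening: 1.001
```

```bash
python3 - <<'E'
from h import *
s=sensors.observe();print(s['time_s'],s['force'],s['opening'],s['opening']*92)
T,im=look('w10')
goal([.449,.257,.2224],96);T=T_tool()
E
```

```text
20.95 [ 0.31320708 -0.26446233 -0.15649217] 1.0005956480381342 92.05479961950834
tcp [0.451  0.2584 0.2234] jaw yaw 94.7 tilt [ 0.0052  0.0094 -0.9999] shift [ 2.1 -1.3  1. ]
roll -0.023
```

View pics/w10.png

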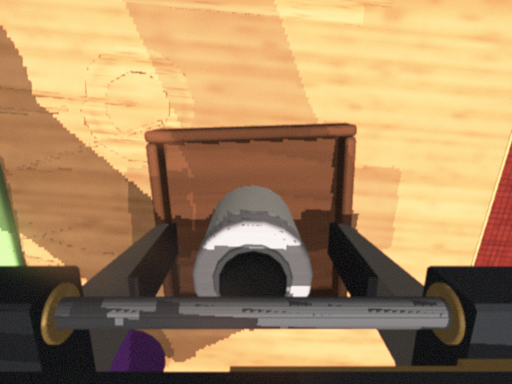

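The jar stands free between the open fingers in the tray. Retreating straight up.

Call:
drive_tool([
  [0,0,0,-10,0],
  [0,0,0,-20,0],
  [0,0,0,-30,0],
  [0,0,0,-30,0],
  [0,0,0,-40,0],
  [0,0,0,-30,0],
  [0,0,0,0,0],
])

```text
time_s: 21.7
eef_pos: [0.4497, 0.2565, 0.3927]
ee_rot: [0.003, -0.041, 0.999, 0.004]
force: [0.7, -0.2, -0.5]
opening: 0.999
```

Call:
drive_tool([
  [0,0,40,0,0],
  [0,0,40,0,0],
  [0,0,40,0,0],
  [0,0,40,0,0],
  [0,0,20,0,0],
  [0,0,0,0,0],
  [0,0,0,0,0],
])

```text
time_s: 22.4
eef_pos: [0.4344, 0.439, 0.3942]
ee_rot: [0.003, -0.038, 0.999, 0.004]
force: [-0.1, -0.4, 0.5]
opening: 1.0
```

```bash
python3 - <<'E'
from h import *
s=sensors.observe();print(s['time_s'],s['force'],s['eef_pos'])
t=vision.capture('top');cv2.imwrite('pics/top2.png',cv2.resize(t[110:260,140:360],None,fx=3.6,fy=3.6,interpolation=cv2.INTER_CUBIC))
dome(t,251,206,None,'top',thr=70,w=15);dome(t,290,201,None,'top',thr=70,w=15);dome(t,179,229,None,'top',z=.093,thr=60,w=18)
cv2.imwrite('pics/side2.png',cv2.resize(vision.capture('side')[130:270,140:360],None,fx=3.6,fy=3.6))
E
```

```text
22.4 [-0.07635612 -0.40629991  0.46882477] [0.4343587  0.43900669 0.39418531]
[251.2 205.7] [11 11  9  9 63] [0.5151 0.0353 0.096 ]
[290.5 201.4] [11 11  9  9 61] [ 0.5327 -0.0812  0.096 ]
[174.4 225.6] [ 9 10 10 10 71] [0.4475 0.2593 0.093 ]
```

View pics/top2.png

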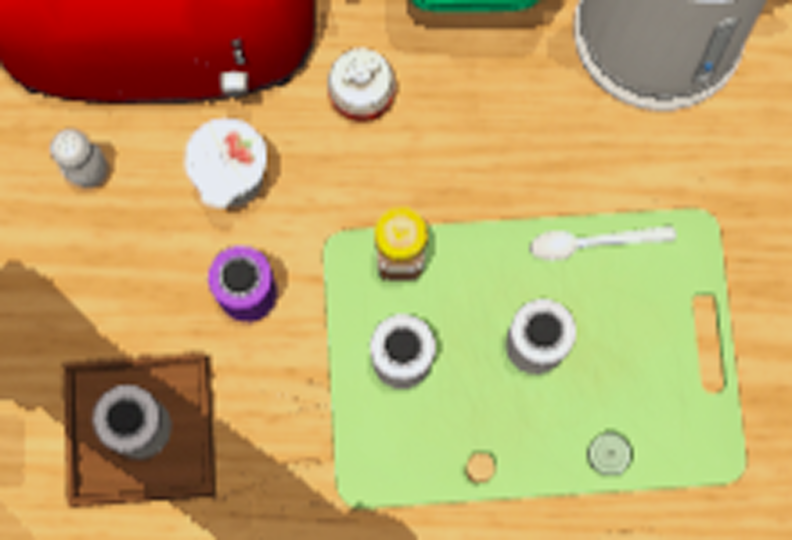

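View pics/side2.png

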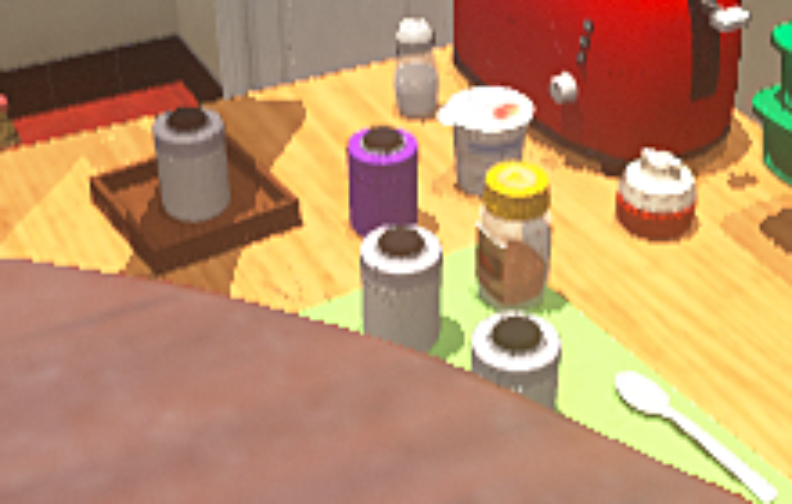

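The jar stands upright in the tray at (0.4475,0.259). The other two jars' pixels have not changed, and the bystanders are in place. Handing in.

```bash
python3 -c "
from plant import ticket
print(ticket.sign_off())"
```

```text
the job is handed in; nothing more can be done
None
```

The jar with the failed seal was the right-hand one. It now stands upright in the tray, and I handed the job in at about 22.5 s of the 64 s allowed.

| Jar, left to right | Depth held | Push-back |
|---|---|---|
| Left | about 5.6 mm | about 11.5 N |
| Middle | about 5.5 mm | about 11.4 N |
| Right | about 5–6 mm | about 4 N |

- **Presses:** I went left, middle, right and held each dome for about half a second, never flat. While I settled the depth, the left dome eased from about 5.6 mm to about 2 mm and was pressed again. It never came fully up, so it counts as one uneven press.
- **Placing:** I gripped the right jar at 54 mm, carried it over the others, lowered it until contact and released it.
- **Last checks:** The top view puts the jar at (0.4475, 0.259), within about 2 mm of the tray centre, and the side view shows it upright. The left and middle jars are at exactly the same pixels as at the start. The other objects and the purple look-alike look unmoved, and the arm is clear.
- **Disagreement:** Just before release the vertical force read −0.3 N and then −3.5 N, so that contact reading was unclear. The height matched the tray floor and the pictures show the jar standing on it.

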